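# Clamp the pressure cooker shut

### The job

Close the pressure cooker on the hob for cooking: swing its steel clamp bridge clockwise until it is hard up against the stops under both lugs, and only then screw the black knob down clockwise until its ratchet slips. Stop at the first or second click, leave the knob tight and let go. Keep a light hand: the full cooker must stay where it stands on the glass, you must not lean on it, and nothing else may be disturbed.

Things in the scene. Friction and masses are not known exactly. Their poses are not given: they have to be found in the camera images.
- pot: The pressure cooker: a full steel pot, lid already seated, about 5 kg, loose on the smooth hob (slides or turns if pushed sideways with more than about 15 N). Origin: centre of its underside, z up. 200 mm across, rim at z = 125 mm, lid domed to 142 mm, with a flat boss at its centre, top at z = 146 mm. Black loop handles on the +x and -x sides.
- pot_handle (a point): Outer middle of the pot's handle on its +x side, 150 mm from the axis, 96 mm above the underside.
- lug (a point): Underside middle of the steel lug on the pot's +y side of the rim, 108 mm from the axis and 103 mm above the pot's underside; its twin is on the -y side. Each lug has a stop tab at its clockwise end (seen from above).
- vent (a point): Top of the black vent weight on the lid, 28 mm across, 66 mm from the axis, 161 mm above the pot's underside, 34 degrees counter-clockwise of the +x handle; a small brass valve, 150 mm high, stands across from it. Both are fixed.
- bridge (a joint): Turn of the clamp bridge about the pot's vertical axis, in rad, growing clockwise from above: 0 fully open, 1.2 home, with both toes under the lugs and hard against the stop tabs; then the bar lies along the pot's y axis. At value q the bar lies (1.2 - q) counter-clockwise of the pot's y axis. Friction about 0.2 N m; it stays where it is left.
- bridge_end (a point): Top of one end of the clamp bridge (the end that comes over lug): a flat steel bar 26 mm wide, 6 mm thick, 250 mm long across the lid, centred on the pot's axis, which it turns about. This point is 115 mm from the axis, 168 mm above the pot's underside. Its y axis points outward along the bar. The bar is 15 mm or more clear of the lid; at each end a leg goes down outside the rim to a toe.
- knob_grip (a point): Where to grip the black knob, on the pot's axis. Carried by the bridge, it has a round skirt 62 mm across and on it a straight grip bar 60 mm long, 20 mm thick, 38 mm tall from the skirt; this point is 26 mm above the skirt and 12 mm below the bar's top. x axis along the bar, z up. Bar top 231 to 234 mm above the pot's underside; the skirt's underside stands 10 mm or more over the bridge.
- skirt_nick (a point): Steel nick in the knob's skirt, on its +x side, 31 mm from the axis. At the start it stands over the raised steel witness mark on the edge of the collar below, which turns with the screw. Once the screw is hard down, torque jumps to about 0.35 N m; some 0.1 rad on, the 12-tooth ratchet gives way, torque drops to 0 or below, and 0.4 rad further it sits one tooth (30 degrees) on: one click.
- foot (a point): Underside of the swivel foot of the screw that the knob drives down through the bridge, on the pot's axis (the foot does not turn). Clockwise from above tightens: it sinks 0.8 mm per rad, against about 0.1 N m of friction. At the start 0.5 to 3.5 rad of turn remain (not told) until it is hard down on the lid's boss, 146 mm above the pot's underside. Turning back loosens it.
- hob: The fixed black glass hob, 500 x 600 x 6 mm, origin at the centre of its underside on the worktop; four round zones, and four small control knobs along its right (-y) edge.
- saucepan: Bystander: lidded steel saucepan, 164 mm across, 117 mm tall with its black lid knob, black handle reaching 218 mm to its -x. Origin: centre of its underside. It stands on the front zone beside the cooker's.
- canister: Bystander: round black storage tin, 94 mm across, 148 mm tall, beside the hob. Origin: centre of its underside.
- mill: Bystander: dark wooden pepper mill, 54 mm across, 147 mm tall, beside the hob. Origin: centre of its underside.
- spoon: Bystander: wooden spoon lying on the worktop in front of the hob.

How it is judged:
On the way, in this order (a step that is already met when the one before it is completed fails the run):
1. the bridge is home against its stops under both lugs, the knob not yet tightened (value of joint bridge above 1.17 rad and y of witness_mark in the frame of knob_grip below 0.0089 m), for 0.2 s.
2. the knob has been screwed down until the ratchet clicked (y of witness_mark in the frame of knob_grip above 0.0141 m and z of foot in the frame of pot below 0.1463 m), for 0.2 s.
At the end, for the whole second after the job is handed in: The bridge is home (within 0.03 rad of its stops), the screw's foot is down on the boss (within 0.3 mm, not turned back), the ratchet has slipped one or two clicks (witness mark 30 or 60 degrees from the nick), and the cooker is upright, at rest and where it was (handle within 12 mm) (all of step 2 and value of joint bridge above 1.17 rad and x of witness_mark in the frame of knob_grip above 0.0076 m and distance of pot_handle from where it was at the start of the episode below 0.012 m and angle between pot's own z axis and vertical below 0.03 rad and linear speed of pot below 0.02 m/s); the robot touches nothing.
It fails at once if the ratchet is driven to a third click (x of witness_mark in the frame of knob_grip below 0.0059 m).
It fails at once if the screw is tightened down before the bridge is home (z of foot in the frame of pot below 0.1461 m and value of joint bridge below 1.15 rad).
It fails at once if the cooker is shoved or twisted on the glass by more than 12 mm at its handle (distance of pot_handle from where it was at the start of the episode above 0.012 m).
It fails at once if the cooker is leaned on with more than about 30 N (contact force between pot and hob above 82 N).
It fails at once if the saucepan, tin, mill or spoon is disturbed (distance of any of saucepan, canister, mill, spoon from where it was at the start of the episode above 0.02 m).
It also fails if it takes over 72 s, if anything falls off the work surface, if the arm or the gripper's body presses on something with over 40 N, if the wrist force passes 120 N, or if a joint passes its speed limit or range.

### The arm

A 6-joint arm with a two-finger parallel gripper is mounted at the origin on the work surface. World frame = base frame: x ahead of the robot, y to its left, z up, the work surface at z = 0. Lengths are in m, angles in rad, forces in N, time in s.
With the tool pointing down it reaches from about 0.3 to 0.775 m from the base axis. Payload 14.6 kg.
Tool frame: the origin (TCP) lies midway between the tips of the shut fingers; the grasp point (between the pads) lies 19 mm behind it (ctrl.grip_depth is the z of the grasp point in the tool frame, in m); z points along the fingers, y is the line along which they close (so a half turn about z gives the same grasp; the last joint's range is limited). The gripper opens to 94 mm and grips with 3 to 60 N. Pads are 16 mm wide; open, the fingers measure 119 mm over their backs; the gripper's body (75 mm by 177 mm) begins 78 mm behind the grasp point.
Start: joints at [1.127, 0.3, 1.521, -0, 1.321, -0.067], TCP at [0.202, 0.511, 0.166] pointing down, gripper open.
Joint ranges: [-3.03, 3.03], [-0.79, 2.21], [0.23, 2.52], [-1.04, 4.18], [0, 3.07], [-2.55, 2.55]. Speed limits (rad/s): [2.22, 2.22, 2.57, 3.14, 3.14, 3.14].

### API

Orientations are given as [roll, pitch, yaw] about the fixed x, y, z axes, in that order (R = Rz(yaw) Ry(pitch) Rx(roll)).
In Python, from station import ctrl gives the robot as it stands. The module is installed in compiled form; this text tells all that it offers.
- The arm moves only by the tool carry_out, never from a script. Its argument "commands" is a list of rows, each a list of 3 entries, a list of its own where there are three numbers: the closure, from 0 (fully open) to 1 (shut), then the shift along the tool's x, y, z in mm, then the turn, a rotation vector about the tool's x, y, z in rad. In form: [[gripper, [tx, ty, tz], [wx, wy, wz]], ...]. A call has 1 to 10 rows; each row shifts and turns the commanded pose from where the row before left it, along the tool's axes as they then stand; what a row does not reach is not made up. A row lasts 1/8 s, in which the tool goes at most 62.5 mm and 10.7 degrees, less where a joint would pass 70% of its speed; a pose out of reach is approached as far as the arm can. A call with a gripper value outside its range is refused whole. The fingers move at their own pace and stop on an object; "squeeze" is the grip in N (left out, the last holds). Time passes only in rows, so rows that do not move let the fingers close. It gives the time, the measured TCP pose, the force, the opening and the grip force at its end, in the units of the state.
- ctrl.get_obs(): the state, without advancing time (a new reading comes with each control period).
- ctrl.camera(name): name is "scene" or "top"; returns a dict with "img" (400x640x3 uint8, blue, green, red), "camera_matrix" (3x3 intrinsics, pixels), "k1" (the pictures are not rectified: a ray, as slopes to the right and down, at radius r is drawn at 1 + k1 r^2 times it, then the intrinsics apply), "rvec" (rotation vector, rad) and "tvec" (3), from world to camera coordinates, as OpenCV has them. Camera axes: x right, y down, z forward; pixel columns grow to the right and rows downward; lengths in m; the calibration is good to about 2 mm. A picture is of the moment at which its call begins. There is no depth.
- ctrl.hand_in(): hands the job in; it is judged then, once.
Trained networks look in the newest picture that a camera, given by its name, has taken for a name from the list of things; names that differ only in an ending like _2 or _b are one class to them, and where a whole thing is asked for, a point or a joint stands for the part that bears it (a point fixed in the world has none). Each returns a list of dicts, best first, with "score" (0 to 1); they miss things now and then, are a little off and sometimes report something else, mostly with a low value. They report only what shows in the picture. A call takes as long as a camera call.
- ctrl.outline_of(thing, camera): "region" (400x640 bool, what is visible of it).
- ctrl.place_of(thing, camera): "at" ([x, y, z] in m, in world coordinates, good to about 4 mm: a listed point, or the origin of a listed thing).
The state is a dict: "time_s": time; "qpos": joint angles; "joint_vel": joint speeds; "tau": joint torques, N m; "ee_pos": TCP position; "eef_rot": TCP orientation; "force": force on the tool from outside, world axes, zero at the start; "moment": the same for the moment, N m; "grip_width": finger opening in m; "grip_force": force on a finger pad.
Only numpy, scipy, OpenCV 4.12 (cv2) and the standard library are available. Lean on these libraries where they do the work, as an engineer would, in place of code of your own. Each camera call takes 0.05 s, during which the arm holds its last target. There are 200 camera calls.

## Working session

There is one attempt and no reset: what is moved stays moved. The work goes in short steps, Python scripts to look and compute and a tool call to move; the robot and the scene stay as the last step left them, time stands still between calls to the robot, and variables do not carry over. Pictures are saved under pics/ and viewed, at most 10 in all, crops included, and the job is handed in when it is done.

Besides the shell and the picture viewer there is one more tool, called as a command line: name --argument value ..., lists and objects as JSON in quotes. carry_out: Moves the arm, as the interface text tells. Its arguments: {"type":"object","properties":{"commands":{"type":"array","items":{"type":"array"}},"squeeze":{"type":"number"}},"required":["commands"]}

```bash
mkdir -p pics; cat > h.py <<'E'
from station import ctrl
import cv2, numpy as np
E
python3 - <<'E'
from h import *
o=ctrl.get_obs(); print({k:np.round(v,3) for k,v in o.items()})
for c in ("scene","top"):
    d=ctrl.camera(c); cv2.imwrite(f"pics/{c}0.png",d["img"])
    R=cv2.Rodrigues(np.array(d["rvec"]))[0]; print(c,"cam at",-R.T@np.array(d["tvec"]).ravel(),d["k1"],d["camera_matrix"][0][0])
    for t in ["pot","pot_handle","lug","vent","bridge_end","knob_grip","skirt_nick","foot","saucepan","canister","mill","hob"]:
        r=ctrl.place_of(t,c); print(t,[(np.round(x["at"],3).tolist(),round(x["score"],2)) for x in r[:2]])
E
```

```text
{'time_s': np.float64(0.0), 'qpos': array([ 1.127,  0.3  ,  1.522,  0.   ,  1.321, -0.067]), 'joint_vel': array([-0.   ,  0.   , -0.001,  0.001,  0.   , -0.001]), 'tau': array([ 2.0000e-03, -5.3179e+01, -3.5274e+01,  7.1000e-02,  2.4000e-02,
       -0.0000e+00]), 'ee_pos': array([0.202, 0.511, 0.166]), 'eef_rot': array([-3.14 , -0.   ,  2.765]), 'force': array([-0.146, -0.164,  0.195]), 'moment': array([0.024, 0.033, 0.024]), 'grip_force': np.float64(0.0), 'grip_width': np.float64(0.094)}
scene cam at [1.44267775 0.19147359 0.76989657] -0.04589455574617753 368.6910258909998
pot [([0.572, -0.15, 0.007], 0.86), ([0.582, 0.139, 0.003], 0.22)]
pot_handle [([0.717, -0.101, 0.102], 0.72)]
lug [([0.54, -0.042, 0.11], 0.61)]
vent [([0.616, -0.095, 0.162], 0.65)]
bridge_end [([0.476, -0.079, 0.172], 0.76)]
knob_grip [([0.575, -0.149, 0.225], 0.6)]
skirt_nick [([0.601, -0.156, 0.198], 0.82)]
foot [([0.573, -0.147, 0.157], 0.77), ([0.602, -0.152, 0.195], 0.66)]
saucepan [([0.581, 0.135, 0.004], 0.85), ([0.584, -0.458, -0.001], 0.36)]
canister [([0.586, -0.458, -0.003], 0.86)]
mill [([0.576, 0.446, -0.0], 0.67), ([0.604, -0.155, 0.194], 0.19)]
hob [([0.706, -0.007, 0.003], 0.82)]
top cam at [0.29477442 0.00796926 1.50469025] -0.10125453838469568 466.77519429935074
pot [([0.573, -0.149, 0.006], 0.77), ([0.602, -0.153, 0.196], 0.28)]
pot_handle [([0.719, -0.099, 0.104], 0.59)]
lug [([0.542, -0.041, 0.107], 0.74)]
vent [([0.617, -0.097, 0.168], 0.87)]
bridge_end [([0.479, -0.084, 0.172], 0.68), ([0.584, 0.139, 0.007], 0.28)]
knob_grip [([0.575, -0.15, 0.231], 0.71)]
skirt_nick [([0.602, -0.152, 0.197], 0.81)]
foot [([0.574, -0.144, 0.151], 0.61), ([0.574, 0.449, -0.002], 0.29)]
saucepan [([0.583, 0.14, 0.007], 0.79)]
canister [([0.477, -0.081, 0.175], 0.74), ([0.588, -0.452, 0.002], 0.69)]
mill [([0.574, 0.45, 0.001], 0.73), ([0.356, -0.387, 0.002], 0.73)]
hob [([0.704, -0.006, -0.002], 0.79)]
```

View pics/scene0.png

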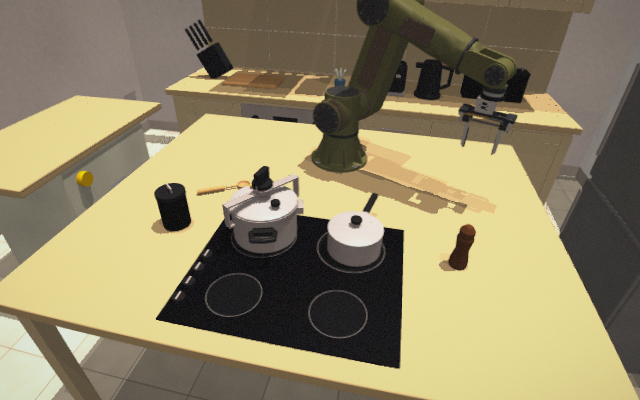

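View pics/top0.png

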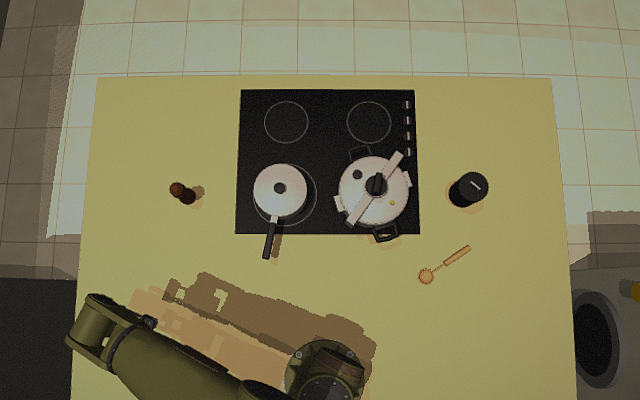

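The pictures show the cooker on the near-right zone, with its knob at (377,185) in the top view. The bar end is at (348,222) and the saucepan is to its left, and the networks agree with this. The pot is at about (0.573, -0.149) with yaw of about 0.3. The bar lies at about 146°, so it has roughly 0.66 rad to swing clockwise.

I'll go to the counter-clockwise side of the bar end with the fingers shut.

carry_out --commands '[[1,[0,0,-60],[0,0,0.11]],[1,[0,0,-60],[0,0,0.107]],[1,[-44,-29,0],[0,0,0]],[1,[-44,-29,0],[0,0,0]],[1,[-44,-29,0],[0,0,0]],[1,[-44,-29,0],[0,0,0]],[1,[-44,-29,0],[0,0,0]],[1,[-44,-29,0],[0,0,0]],[1,[-44,-29,0],[0,0,0]],[1,[-44,-29,0],[0,0,0]]]' --squeeze 20

```text
time_s: 2.55
ee_pos: [0.3646, 0.1205, 0.2867]
eef_rot: [3.141, 0.0, 2.548]
force: [1.8, -0.1, -0.3]
grip_width: 0.0007
grip_force: 0.0
```

carry_out --commands '[[1,[-44,-29,0],[0,0,0]],[1,[-44,-29,0],[0,0,0]],[1,[-44,-29,0],[0,0,0]],[1,[0,0,0],[0,0,0]],[1,[0,0,0],[0,0,0]]]'

```text
time_s: 3.18
ee_pos: [0.4248, -0.0234, 0.2864]
eef_rot: [3.142, -0.0, 2.547]
force: [-0.5, 0.3, -0.2]
grip_width: 0.0006
grip_force: 0.0
```

carry_out --commands '[[1,[-28,-21,0],[0,0,0]],[1,[-28,-21,0],[0,0,0]],[1,[-28,-20,0],[0,0,0]],[1,[0,0,0],[0,0,0]],[1,[0,0,35],[0,0,0]],[1,[0,0,35],[0,0,0]],[1,[0,0,25],[0,0,0]],[1,[0,0,15],[0,0,0]],[1,[0,0,15],[0,0,0]],[1,[0,0,0],[0,0,0]]]'

```text
time_s: 4.42
ee_pos: [0.4598, -0.1217, 0.161]
eef_rot: [-3.141, -0.001, 2.548]
force: [0.5, -0.3, 0.1]
grip_width: 0.0003
grip_force: 0.0
```

```bash
python3 - <<'E'
from h import *
o=ctrl.get_obs(); print(o["ee_pos"],o["force"],o["moment"])
for c in ("scene","top"):
    d=ctrl.camera(c); cv2.imwrite(f"pics/{c}1.png",d["img"])
    if c=="scene": a=cv2.resize(d["img"][150:270,190:350],None,fx=4,fy=4,interpolation=2)
    if c=="top": b=cv2.resize(d["img"][130:250,310:430],None,fx=4,fy=4,interpolation=2)
    for t in ["pot_handle","lug","bridge_end","knob_grip","skirt_nick"]:
        r=ctrl.place_of(t,c); print(t,[(np.round(x["at"],3).tolist(),round(x["score"],2)) for x in r[:2]])
cv2.imwrite("pics/c1.png",cv2.resize(np.hstack([a,b]),(800,343)))
E
```

```text
[ 0.45975217 -0.12172042  0.16102537] [ 0.48590414 -0.2879693   0.12263906] [-0.04345614 -0.00566091 -0.01528225]
pot_handle [([0.718, -0.1, 0.103], 0.64)]
lug [([0.541, -0.041, 0.11], 0.68)]
bridge_end [([0.476, -0.08, 0.174], 0.67)]
knob_grip [([0.571, -0.151, 0.222], 0.67), ([0.574, -0.147, 0.159], 0.4)]
skirt_nick [([0.604, -0.155, 0.196], 0.75)]
pot_handle [([0.716, -0.1, 0.104], 0.7)]
lug [([0.543, -0.043, 0.108], 0.78), ([0.715, -0.1, 0.1], 0.41)]
bridge_end [([0.477, -0.084, 0.176], 0.71)]
knob_grip [([0.572, -0.15, 0.227], 0.75)]
skirt_nick [([0.603, -0.15, 0.196], 0.76)]
```

View pics/c1.png

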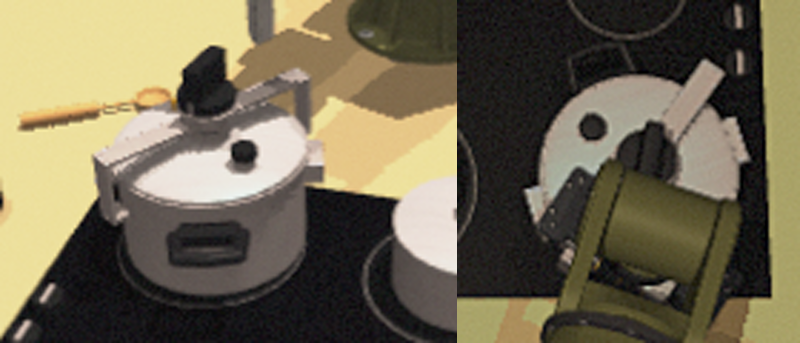

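```bash
cat >> h.py <<'E'
def proj(p,d):
    p=np.array(p,float).reshape(-1,3); R=cv2.Rodrigues(np.array(d["rvec"]))[0]
    q=p@R.T+np.array(d["tvec"]).ravel(); s=q[:,:2]/q[:,2:]; s=s*(1+d["k1"]*(s**2).sum(1,keepdims=True))
    K=np.array(d["camera_matrix"]); return s@K[:2,:2].T+K[:2,2]
E
python3 - <<'E'
from h import *
d=ctrl.camera("scene"); cv2.imwrite("pics/scene2.png",d["img"])
print(proj([[0.46,-0.122,0.161],[0.46,-0.122,0.26],[0.477,-0.082,0.174]],d), ctrl.get_obs()["time_s"])
E
```

```text
[[281.37111911 174.98726581]
 [280.26336214 147.30010461]
 [291.89544208 175.63879356]] 5.075
```

View pics/scene2.png

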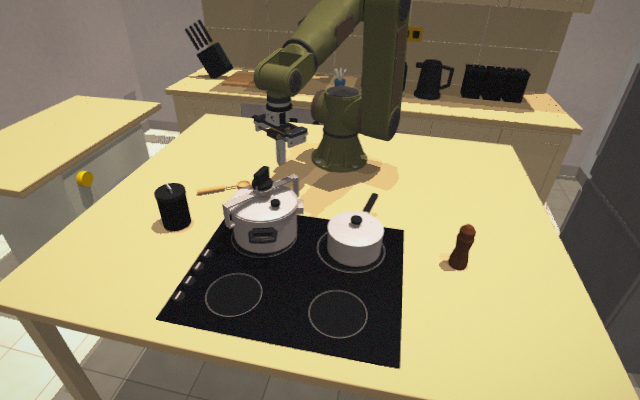

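The finger tip shows at about (281,163), but the reported pose projects to (281,175). I'll check whether the reported TCP or the calibration is off before touching anything.

```bash
python3 - <<'E'
from h import *
from scipy.spatial.transform import Rotation as Ro
d=ctrl.camera("scene"); t=ctrl.camera("top")
R=Ro.from_euler('xyz',[-3.14,0,2.765]).as_matrix()
P=[R@[0,s*0.047,0]+[.202,.511,.166] for s in(-1,1)]
print("start tips",proj(P,d))
o=ctrl.get_obs();R=Ro.from_euler('xyz',o["eef_rot"]).as_matrix();p=o["ee_pos"]
B=[R@v+p for v in ([0,.088,-.097],[0,-.088,-.097],[0,0,0],[0,.012,-.05],[0,-.012,-.05])]
print("body ends/tip scene",proj(B,d).round(),"top",proj(B,t).round())
a=cv2.resize(d["img"][100:200,230:330],None,fx=4,fy=4,interpolation=0)
b=cv2.resize(cv2.imread("pics/scene0.png")[100:200,430:530],None,fx=4,fy=4,interpolation=0)
cv2.imwrite("pics/z.png",np.hstack([a,b]))
print(proj([[0,0,0],[0.573,-.149,.238],[.583,.138,.123]],d))
E
```

```text
start tips [[460.80059539 155.9301548 ]
 [487.48097826 163.37439582]]
body ends/tip scene [[299. 158.]
 [263. 139.]
 [281. 175.]
 [283. 163.]
 [278. 160.]] top [[343. 203.]
 [397. 240.]
 [367. 226.]
 [365. 221.]
 [372. 226.]]
[[338.70503126 158.24640702]
 [260.19617133 170.24939886]
 [355.98306176 218.12008913]]
```

View pics/z.png

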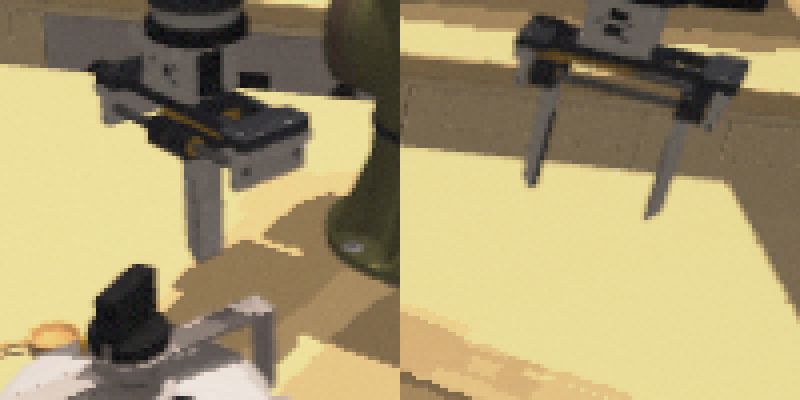

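The calibration is right for the knob top (predicted 260,170, seen about 261,170), but the gripper appears about 35–40 mm higher than its reported pose. A gentle sideways probe will settle it, since a finger that is really higher would pass over the bar.

carry_out --commands '[[1,[0,6,0],[0,0,0]],[1,[0,4,0],[0,0,0]],[1,[0,3,0],[0,0,0]],[1,[0,3,0],[0,0,0]],[1,[0,3,0],[0,0,0]],[1,[0,3,0],[0,0,0]],[1,[0,3,0],[0,0,0]],[1,[0,0,0],[0,0,0]]]'

```text
time_s: 6.18
ee_pos: [0.474, -0.1013, 0.1614]
eef_rot: [-3.142, -0.0, 2.548]
force: [0.0, 0.5, -0.0]
grip_width: 0.0006
grip_force: 0.0
```

```bash
python3 - <<'E'
from h import *
o=ctrl.get_obs(); print(o["ee_pos"],o["force"],o["moment"])
d=ctrl.camera("scene");t=ctrl.camera("top")
for t in ["bridge_end","knob_grip","skirt_nick","pot_handle"]:
  for c in("scene","top"):
    r=ctrl.place_of(t,c); print(t,[(np.round(x["at"],3).tolist(),round(x["score"],2)) for x in r[:2]])
cv2.imwrite("pics/s3.png",cv2.resize(d["img"][110:210,220:330],None,fx=5,fy=5,interpolation=2))
E
```

```text
[ 0.47402368 -0.10131123  0.16144236] [ 0.00985744  0.53783846 -0.033511  ] [ 0.00141781 -0.03317951  0.01570584]
bridge_end [([0.478, -0.08, 0.175], 0.76)]
bridge_end [([0.481, -0.078, 0.173], 0.61)]
knob_grip [([0.574, -0.148, 0.222], 0.83)]
knob_grip [([0.575, -0.15, 0.228], 0.59)]
skirt_nick [([0.607, -0.152, 0.199], 0.96)]
skirt_nick [([0.602, -0.15, 0.196], 0.78), ([0.703, -0.011, 0.0], 0.7)]
pot_handle [([0.54, -0.043, 0.108], 0.58), ([0.718, -0.1, 0.102], 0.57)]
pot_handle [([0.714, -0.101, 0.105], 0.83)]
```

View pics/s3.png

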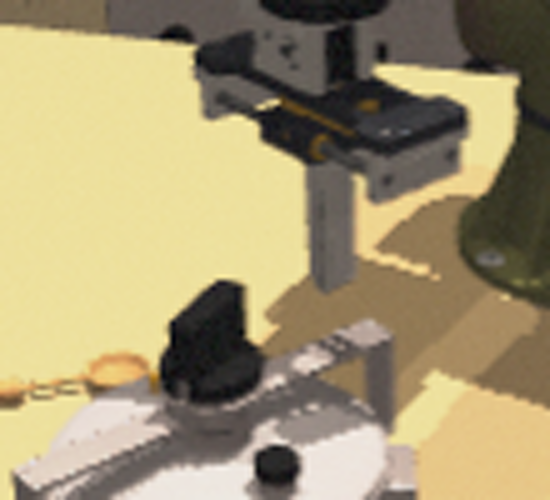

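The bar did not move although the finger overlaps it by about 6 mm, and the picture shows the tip at about (286,168), clear above the bar. So the real tip is about 37 mm above the reported one. I'll back off, go down gently, and look.

carry_out --commands '[[1,[0,-18,0],[0,0,0]],[1,[0,0,0],[0,0,0]],[1,[0,0,8],[0,0,0]],[1,[0,0,8],[0,0,0]],[1,[0,0,5],[0,0,0]],[1,[0,0,5],[0,0,0]],[1,[0,0,0],[0,0,0]]]'

```text
time_s: 7.55
ee_pos: [0.4638, -0.1163, 0.1351]
eef_rot: [-3.141, -0.001, 2.548]
force: [-0.3, -0.0, -0.4]
grip_width: 0.0003
grip_force: 0.0
```

```bash
python3 - <<'E'
from h import *
o=ctrl.get_obs(); print(o["ee_pos"],o["force"],o["moment"])
d=ctrl.camera("scene")
p=o["ee_pos"]
for dz in (0,.02,.03,.04,.05): print(dz,proj([p+[0,0,dz]],d)-[220,110])
t=ctrl.camera("top")
a=cv2.resize(d["img"][110:210,220:330],None,fx=4,fy=4,interpolation=2)
b=cv2.resize(cv2.imread("pics/top0.png")[280:380,60:150],None,fx=4,fy=4,interpolation=2)
cv2.imwrite("pics/s4.png",np.hstack([a,b]))
from scipy.spatial.transform import Rotation as Ro
R=Ro.from_euler('xyz',[-3.14,0,2.765]).as_matrix()
for dz in(0,.04):
  print("top start tips/body",(proj([R@[0,s*.047,0]+[.202,.511,.166+dz] for s in(-1,1)]+[R@[0,s*.088,-.097]+[.202,.511,.166+dz] for s in(-1,1)],t)-[60,280])*4+[440,0])
E
```

```text
[ 0.46375541 -0.11626612  0.13508391] [-0.31390743 -0.03739222 -0.42125021] [ 0.02174083 -0.03547378 -0.02230907]
0 [[63.01372669 72.62981758]]
0.02 [[62.81276393 67.35881462]]
0.03 [[62.71113338 64.68646128]]
0.04 [[62.60872765 61.98913217]]
0.05 [[62.50553994 59.26651608]]
top start tips/body [[836.55089015 164.49224045]
 [719.80626081 112.22180038]
 [841.9218329  200.36252666]
 [608.34896067  94.5171042 ]]
top start tips/body [[816.85343793 168.90778386]
 [696.90807449 114.95229596]
 [820.7605697  206.31991766]
 [580.41652807  96.78000815]]
```

View pics/s4.png

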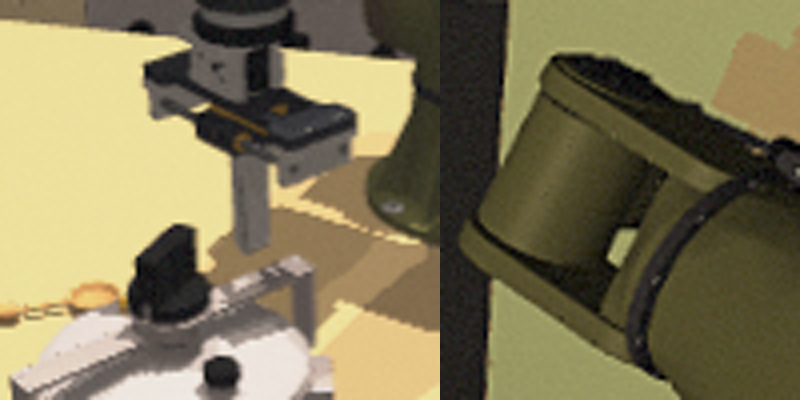

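The tip ends at crop (63,62), which fits an offset of +38 mm. I'll go down another 13 mm, for a real tip height of about 0.16, and push again.

carry_out --commands '[[1,[0,0,5],[0,0,0]],[1,[0,0,4],[0,0,0]],[1,[0,0,4],[0,0,0]],[1,[0,0,0],[0,0,0]],[1,[0,4,0],[0,0,0]],[1,[0,3,0],[0,0,0]],[1,[0,3,0],[0,0,0]],[1,[0,3,0],[0,0,0]],[1,[0,0,0],[0,0,0]]]'

```text
time_s: 8.78
ee_pos: [0.4713, -0.1055, 0.1225]
eef_rot: [-3.142, 0.0, 2.548]
force: [0.1, -0.1, 0.2]
grip_width: 0.0004
grip_force: 0.0
```

carry_out --commands '[[1,[0,3,0],[0,0,0]],[1,[0,3,0],[0,0,0]],[1,[0,0,0],[0,0,0]]]'

```text
time_s: 9.15
ee_pos: [0.4745, -0.1005, 0.1224]
eef_rot: [-3.142, -0.0, 2.548]
force: [-0.5, -0.1, 0.0]
grip_width: 0.0006
grip_force: 0.4
```

carry_out --commands '[[1,[0,3,0],[0,0,0]],[1,[0,3,0],[0,0,0]],[1,[0,0,0],[0,0,0]]]'

```text
time_s: 9.52
ee_pos: [0.478, -0.0954, 0.1224]
eef_rot: [3.141, 0.0, 2.548]
force: [-1.0, -0.5, -0.2]
grip_width: 0.0004
grip_force: 0.3
```

```bash
python3 - <<'E'
from h import *
o=ctrl.get_obs(); print(o["ee_pos"],o["force"],o["moment"])
d=ctrl.camera("scene");t=ctrl.camera("top")
for t in ["bridge_end","knob_grip","skirt_nick","pot_handle"]:
  for c in("scene","top"):
    r=ctrl.place_of(t,c); print(t,[(np.round(x["at"],3).tolist(),round(x["score"],2)) for x in r[:2]])
cv2.imwrite("pics/s5.png",cv2.resize(d["img"][110:210,220:330],None,fx=5,fy=5,interpolation=2))
E
```

```text
[ 0.47804441 -0.09543485  0.12242684] [-0.99943541 -0.5247453  -0.22038784] [-0.07425984  0.12778624  0.00691845]
bridge_end [([0.485, -0.067, 0.173], 0.6)]
bridge_end []
knob_grip [([0.573, -0.152, 0.226], 0.6)]
knob_grip [([0.573, -0.148, 0.23], 0.73)]
skirt_nick [([0.603, -0.159, 0.195], 0.72), ([0.582, 0.138, 0.004], 0.24)]
skirt_nick [([0.6, -0.154, 0.199], 0.82)]
pot_handle [([0.716, -0.099, 0.102], 0.58)]
pot_handle [([0.716, -0.1, 0.104], 0.75)]
```

View pics/s5.png

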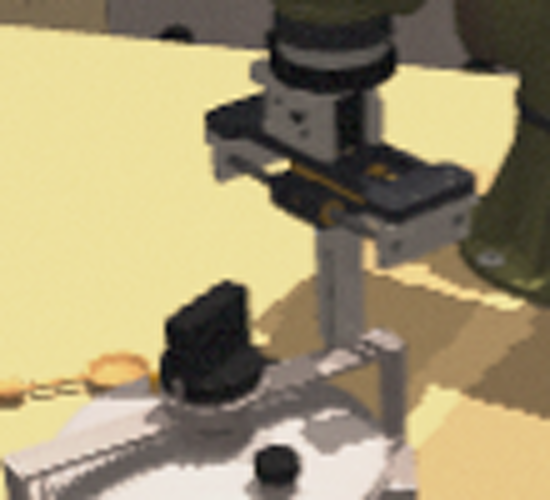

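Contact made: the tip now reaches behind the bar and the end has moved to (0.485,-0.067), with about 1 N of push. I'll swing it along the arc.

carry_out --commands '[[1,[0.3,6.5,0],[0,0,0.06]],[1,[0.3,6.5,0],[0,0,0.06]],[1,[0.3,6.5,0],[0,0,0.06]],[1,[0.3,6.5,0],[0,0,0.06]],[1,[0.3,6.5,0],[0,0,0.06]],[1,[0.3,6.5,0],[0,0,0.06]],[1,[0,0,0],[0,0,0]]]'

```text
time_s: 10.9
ee_pos: [0.5029, -0.0657, 0.1224]
eef_rot: [-3.141, -0.0, 2.189]
force: [-0.3, 0.3, -0.1]
grip_width: 0.0006
grip_force: 0.0
```

carry_out --commands '[[1,[0.2,3.2,0],[0,0,0.03]],[1,[0,0,0],[0,0,0]]]'

```text
time_s: 11.15
ee_pos: [0.5052, -0.0639, 0.1224]
eef_rot: [-3.141, -0.0, 2.158]
force: [-0.5, 0.1, -0.5]
grip_width: 0.0005
grip_force: 0.6
```

```bash
cat >> h.py <<'E'
def look(names,n=3):
    for t in names:
        P=[]
        for c in("scene","top"):
            for _ in range(n):
                ctrl.camera(c); r=ctrl.place_of(t,c)
                if r and r[0]["score"]>.3: P.append(r[0]["at"])
        m=np.median(P,0) if P else None; print(t,None if m is None else m.round(4),len(P))
E
python3 - <<'E'
from h import *
o=ctrl.get_obs(); print(o["ee_pos"],o["eef_rot"],o["force"],o["moment"])
look(["bridge_end","pot","pot_handle","lug"],3)
E
```

```text
[ 0.50524576 -0.06389321  0.12237404] [-3.14140491e+00 -1.59655924e-04  2.15770143e+00] [-0.50382884  0.10549051 -0.51088162] [-0.01637698  0.18580205 -0.00564537]
bridge_end [ 0.5203 -0.0429  0.1762] 3
pot [ 0.5736 -0.1471  0.0066] 6
pot_handle [ 0.7167 -0.1015  0.1033] 6
lug [ 0.5414 -0.0418  0.1074] 3
```

carry_out --commands '[[1,[0.2,3.2,0],[0,0,0.03]],[1,[0.2,3.2,0],[0,0,0.03]],[1,[0.2,3.2,0],[0,0,0.03]],[1,[0,0,0],[0,0,0]]]'

```text
time_s: 14.05
ee_pos: [0.5135, -0.0581, 0.1224]
eef_rot: [3.141, 0.0, 2.067]
force: [-1.3, 0.4, 0.4]
grip_width: 0.0006
grip_force: 0.3
```

carry_out --commands '[[1,[0.1,1.6,0],[0,0,0.015]],[1,[0,0,0],[0,0,0]]]'

```text
time_s: 14.3
ee_pos: [0.5146, -0.0574, 0.1225]
eef_rot: [3.141, 0.0, 2.053]
force: [-2.5, 0.8, 0.1]
grip_width: 0.0004
grip_force: 0.7
```

carry_out --commands '[[1,[0.1,1.6,0],[0,0,0.015]],[1,[0,0,0],[0,0,0]]]'

```text
time_s: 14.55
ee_pos: [0.5159, -0.0566, 0.1224]
eef_rot: [3.142, -0.0, 2.038]
force: [-1.7, 0.6, -0.2]
grip_width: 0.0003
grip_force: 0.8
```

carry_out --commands '[[1,[0,1,0],[0,0,0.01]],[1,[0,0,0],[0,0,0]]]'

```text
time_s: 14.8
ee_pos: [0.5168, -0.0561, 0.1224]
eef_rot: [3.142, -0.0, 2.028]
force: [-1.8, 0.6, -0.1]
grip_width: 0.0004
grip_force: 0.9
```

carry_out --commands '[[1,[0,1,0],[0,0,0.01]],[1,[0,0,0],[0,0,0]]]'

```text
time_s: 15.05
ee_pos: [0.5177, -0.0557, 0.1224]
eef_rot: [3.142, 0.0, 2.018]
force: [-2.6, 1.4, 0.7]
grip_width: 0.0009
grip_force: 0.9
```

carry_out --commands '[[1,[0,1,0],[0,0,0.01]],[1,[0,0,0],[0,0,0]]]'

```text
time_s: 15.3
ee_pos: [0.5181, -0.0554, 0.1224]
eef_rot: [-3.14, -0.0, 2.007]
force: [-6.0, -0.3, 1.4]
grip_width: 0.0004
grip_force: 3.0
```

```bash
python3 - <<'E'
from h import *
o=ctrl.get_obs(); print(o["ee_pos"],o["eef_rot"],o["force"],o["moment"])
look(["bridge_end","pot_handle"],3)
E
```

```text
[ 0.51813355 -0.0553524   0.12236986] [-3.14046807e+00 -4.07238706e-04  2.00725987e+00] [-6.0262458  -0.25800207  1.39854098] [-0.03233135  1.18562935 -0.07602091]
bridge_end [ 0.5381 -0.0378  0.1729] 3
pot_handle [ 0.7165 -0.1001  0.1028] 5
```

The force jumped to 6 N and the bar lies at 107.6°, which is the home angle. The handle has not moved. One tiny firm push, then I'll back off and rise.

carry_out --commands '[[1,[0,0.3,0],[0,0,0]],[1,[0,0,0],[0,0,0]],[1,[0,0,0],[0,0,0]]]'

```text
time_s: 16.88
ee_pos: [0.5182, -0.0553, 0.1224]
eef_rot: [-3.14, -0.001, 2.007]
force: [-7.7, -0.3, 2.0]
grip_width: 0.0005
grip_force: 3.8
```

carry_out --commands '[[1,[0,-4,0],[0,0,0]],[1,[0,-10,0],[0,0,0]],[1,[0,0,-40],[0,0,0]],[0,[0,0,-50],[0,0,0]],[0,[-30,-40,-50],[0,0,0]],[0,[0,0,0],[0,0,0]]]'

```text
time_s: 17.62
ee_pos: [0.4854, -0.1021, 0.2601]
eef_rot: [3.137, 0.004, 2.005]
force: [0.4, 0.1, 0.0]
grip_width: 0.0269
grip_force: 0.0
```

```bash
python3 - <<'E'
from h import *
o=ctrl.get_obs(); print(o["ee_pos"],o["eef_rot"],o["force"],o["moment"],o["grip_width"])
look(["bridge_end","pot_handle","pot","lug","knob_grip","skirt_nick","vent"],4)
d=ctrl.camera("scene");t=ctrl.camera("top")
a=cv2.resize(d["img"][140:250,210:320],(400,400),interpolation=2);b=cv2.resize(t["img"][140:240,325:425],(400,400),interpolation=2)
cv2.imwrite("pics/s6.png",np.hstack([a,b]))
E
```

```text
[ 0.48543086 -0.10208521  0.26008487] [3.13685031 0.00446236 2.0054656 ] [0.40819773 0.10319693 0.03230297] [-0.05639496  0.04691604 -0.00195679] 0.02690017771053607
bridge_end [ 0.5385 -0.0387  0.1742] 7
pot_handle [ 0.7168 -0.1016  0.1034] 8
pot [ 0.5714 -0.1499  0.0074] 4
lug [ 0.5409 -0.0417  0.1081] 8
knob_grip [ 0.5737 -0.1512  0.2262] 4
skirt_nick [ 0.594  -0.1708  0.1958] 4
vent [ 0.6169 -0.0968  0.1659] 8
```

View pics/s6.png

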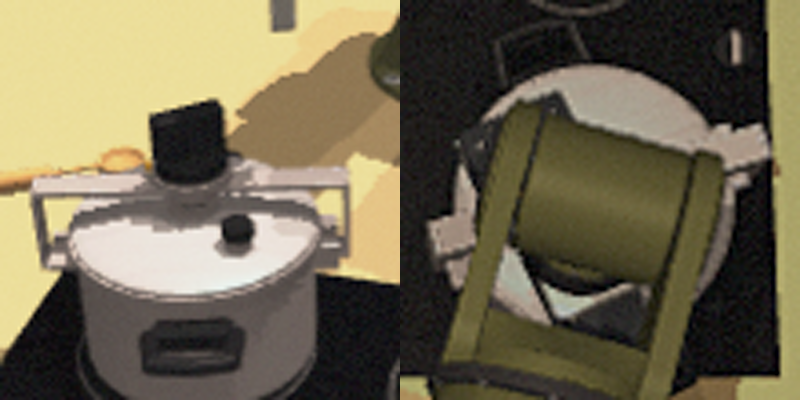

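The picture shows the bar straight across and both toes under the lugs, with the pot unmoved. The knob bar points along about -46°, so I'll go over the knob at yaw 2.347, open.

carry_out --commands '[[0,[0,0,0],[0,0,-0.17]],[0,[0,0,0],[0,0,-0.17]],[0,[-32,10,0],[0,0,0]],[0,[-32,10,0],[0,0,0]],[0,[-31,9,0],[0,0,0]],[0,[0,0,0],[0,0,0]],[0,[0,0,0],[0,0,0]]]'

```text
time_s: 24.2
ee_pos: [0.5722, -0.1472, 0.2566]
eef_rot: [-3.141, -0.0, 2.348]
force: [-0.1, 0.5, 0.0]
grip_width: 0.0939
grip_force: 0.0
```

```bash
python3 - <<'E'
from h import *
from scipy.spatial.transform import Rotation as Ro
o=ctrl.get_obs(); print(o["ee_pos"],o["eef_rot"],o["force"],o["moment"],o["grip_width"])
d=ctrl.camera("scene"); R=Ro.from_euler('xyz',o["eef_rot"]).as_matrix()
for dz in(.03,.038,.045):print(dz,(proj([R@[0,s*o["grip_width"]/2,0]+o["ee_pos"]+[0,0,dz] for s in(-1,1)],d)-[210,90])*5)
cv2.imwrite("pics/s7.png",cv2.resize(d["img"][90:190,210:320],None,fx=5,fy=5,interpolation=2))
E
```

```text
[ 0.57217275 -0.14719437  0.25656667] [-3.14144548e+00 -3.37870124e-04  2.34784687e+00] [-0.10512304  0.48662802  0.01437828] [-0.00102902  0.02785788  0.01858309] 0.09387917781425466
0.03 [[213.97891501 293.24658653]
 [285.96258921 360.27473394]]
0.038 [[212.91743834 280.74786818]
 [285.13993303 347.23854876]]
0.045 [[211.98264705 269.72772956]
 [284.41513537 335.73786973]]
```

View pics/s7.png

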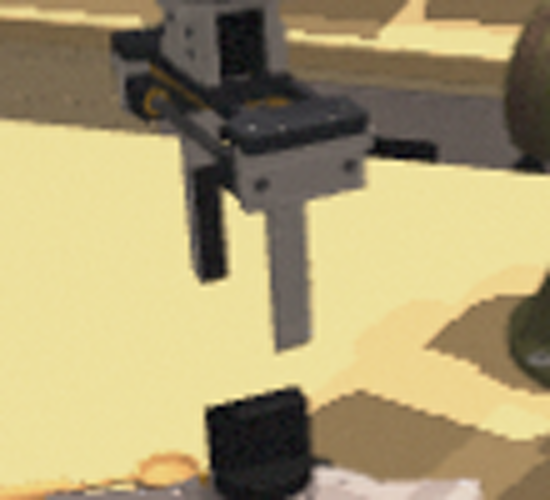

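The offset of about 37 mm is confirmed, with tips seen at rows 280 and 350. The fingers straddle the bar, so I'll go down and close softly.

carry_out --commands '[[0,[0,0,25],[0,0,0]],[0,[0,0,25],[0,0,0]],[0,[0,0,18],[0,0,0]],[0,[0,0,8],[0,0,0]],[0,[0,0,5],[0,0,0]],[0,[0,0,4],[0,0,0]],[0,[0,0,0],[0,0,0]]]'

```text
time_s: 25.12
ee_pos: [0.5727, -0.1475, 0.1718]
eef_rot: [3.141, 0.0, 2.348]
force: [0.6, 0.4, 0.1]
grip_width: 0.0938
grip_force: 0.0
```

carry_out --commands '[[0.6,[0,0,0],[0,0,0]],[0.65,[0,0,0],[0,0,0]],[0.7,[0,0,0],[0,0,0]],[0.73,[0,0,0],[0,0,0]],[0.75,[0,0,0],[0,0,0]],[0.75,[0,0,0],[0,0,0]]]' --squeeze 6

```text
time_s: 25.88
ee_pos: [0.5726, -0.1475, 0.1717]
eef_rot: [-3.142, 0.0, 2.348]
force: [-0.7, -0.7, -0.4]
grip_width: 0.0376
grip_force: 0.0
```

carry_out --commands '[[0.77,[0,0,0],[0,0,0]],[0.79,[0,0,0],[0,0,0]],[0.82,[0,0,0],[0,0,0]],[0.86,[0,0,0],[0,0,0]],[0.86,[0,0,0],[0,0,0]]]'

```text
time_s: 26.5
ee_pos: [0.5727, -0.1474, 0.1717]
eef_rot: [3.141, 0.0, 2.348]
force: [2.0, 2.9, -0.5]
grip_width: 0.0206
grip_force: 6.0
```

```bash
python3 - <<'E'
from h import *
o=ctrl.get_obs(); print({k:np.round(v,3) for k,v in o.items() if k not in("tau","joint_vel")})
E
```

```text
{'time_s': np.float64(26.5), 'qpos': array([-0.314,  0.389,  1.39 ,  0.   ,  1.363, -1.091]), 'ee_pos': array([ 0.573, -0.147,  0.172]), 'eef_rot': array([3.141, 0.   , 2.348]), 'force': array([ 2.011,  2.918, -0.541]), 'moment': array([ 0.388, -0.375, -0.055]), 'grip_force': np.float64(5.979), 'grip_width': np.float64(0.021)}
```

carry_out --commands '[[0.9,[0,0.8,0],[0,0,0]],[0.9,[0,0,0],[0,0,0]]]' --squeeze 15

```text
time_s: 26.75
ee_pos: [0.5731, -0.1471, 0.1716]
eef_rot: [-3.141, -0.0, 2.348]
force: [1.0, 1.5, 1.4]
grip_width: 0.0203
grip_force: 14.8
```

carry_out --commands '[[1,[0,0,0],[0,0,0]],[1,[0,0,0],[0,0,0]]]' --squeeze 45

```text
time_s: 27.0
ee_pos: [0.5731, -0.147, 0.1716]
eef_rot: [-3.141, 0.0, 2.348]
force: [-1.4, 0.0, 1.2]
grip_width: 0.0198
grip_force: 44.5
```

carry_out --commands '[[1,[0,0,0],[0,0,0.08]],[1,[0,0,0.1],[0,0,0.08]],[1,[0,0,0],[0,0,0]]]'

```text
time_s: 27.38
ee_pos: [0.5732, -0.147, 0.1716]
eef_rot: [-3.141, 0.0, 2.188]
force: [-1.0, -0.3, 0.7]
grip_width: 0.0197
grip_force: 44.6
```

```bash
python3 - <<'E'
from h import *
o=ctrl.get_obs(); print({k:np.round(v,3) for k,v in o.items() if k not in("joint_vel")})
E
```

```text
{'time_s': np.float64(27.375), 'qpos': array([-0.313,  0.39 ,  1.389, -0.   ,  1.363, -0.93 ]), 'tau': array([ 5.5000e-02, -5.8424e+01, -3.5643e+01,  2.0100e-01, -5.3000e-02,
        9.7900e-01]), 'ee_pos': array([ 0.573, -0.147,  0.172]), 'eef_rot': array([-3.141,  0.   ,  2.188]), 'force': array([-0.97 , -0.308,  0.68 ]), 'moment': array([-0.147,  0.148,  0.098]), 'grip_force': np.float64(44.56), 'grip_width': np.float64(0.02)}
```

The friction moment reads about 0.1 N m, so torque can be read. I'll turn in 0.3 rad steps, which can't skip past a click unseen.

carry_out --commands '[[1,[0,0,0.12],[0,0,0.15]],[1,[0,0,0.12],[0,0,0.15]],[1,[0,0,0],[0,0,0]]]'

```text
time_s: 27.75
ee_pos: [0.5732, -0.1469, 0.1713]
eef_rot: [3.142, 0.0, 1.89]
force: [0.4, -0.7, 0.8]
grip_width: 0.0198
grip_force: 44.6
```

```bash
cat > m.py <<'E'
from h import *
o=ctrl.get_obs(); print(o["eef_rot"][2].round(3),"t",o["time_s"],"F",o["force"].round(1),"M",o["moment"].round(3),"p",o["ee_pos"].round(4),"tau6",o["tau"][5].round(3),o["qpos"][5].round(2))
E
python3 m.py
```

```text
1.89 t 27.75 F [ 0.4 -0.7  0.8] M [-0.143  0.095  0.034] p [ 0.5732 -0.1469  0.1713] tau6 1.727 -0.63
```

```bash
cat > m.py <<'E'
from h import *
for _ in range(3):
    ctrl.camera("top"); o=ctrl.get_obs(); print(o["eef_rot"][2].round(3),"t",o["time_s"].round(2),"F",o["force"].round(1),"M",o["moment"].round(3),"p",o["ee_pos"].round(4),"tau6",o["tau"][5].round(3),o["qpos"][5].round(2))
E
python3 m.py
```

```text
Traceback (most recent call last):
  File "m.py", line 3, in <module>
    ctrl.camera("top"); o=ctrl.get_obs(); print(o["eef_rot"][2].round(3),"t",o["time_s"].round(2),"F",o["force"].round(1),"M",o["moment"].round(3),"p",o["ee_pos"].round(4),"tau6",o["tau"][5].round(3),o["qpos"][5].round(2))
                                                                             ^^^^^^^^^^^^^^^^^
AttributeError: 'float' object has no attribute 'round'
```

```bash
sed -i 's/o\["time_s"\].round(2)/o["time_s"]/' m.py; python3 m.py
```

```text
1.892 t 27.85 F [-0.  -0.3  0.5] M [-0.139  0.112  0.04 ] p [ 0.5732 -0.1469  0.1713] tau6 0.227 -0.63
1.892 t 27.9 F [ 0.4 -0.2 -0.4] M [-0.071  0.115  0.065] p [ 0.5732 -0.1469  0.1713] tau6 0.062 -0.63
1.891 t 27.95 F [-0.2  0.3 -0. ] M [-0.152  0.12   0.071] p [ 0.5732 -0.147   0.1713] tau6 0.018 -0.63
```

carry_out --commands '[[1,[0,0,0.1],[0,0,0.13]],[1,[0,0,0.1],[0,0,0.13]]]'

```text
time_s: 28.2
ee_pos: [0.5733, -0.1469, 0.1711]
eef_rot: [3.141, 0.0, 1.626]
force: [0.9, -0.0, 0.6]
grip_width: 0.0201
grip_force: 44.6
```

```bash
sed -i 's/range(3)/range(2)/' m.py; python3 m.py
```

```text
1.619 t 28.25 F [ 1.7 -0.7  0.3] M [-0.112  0.022  0.073] p [ 0.5733 -0.1469  0.1711] tau6 -1.535 -0.36
1.628 t 28.3 F [-0.1  0.8 -0.6] M [-0.119  0.018  0.06 ] p [ 0.5732 -0.1469  0.1711] tau6 2.031 -0.37
```

carry_out --commands '[[1,[0,0,0.1],[0,0,0.13]],[1,[0,0,0.1],[0,0,0.13]]]'

```text
time_s: 28.55
ee_pos: [0.5733, -0.1469, 0.1709]
eef_rot: [3.141, -0.0, 1.369]
force: [0.9, 0.1, 0.2]
grip_width: 0.0203
grip_force: 44.6
```

```bash
python3 m.py
```

```text
1.362 t 28.6 F [ 2.  -0.7  0. ] M [-0.093 -0.086  0.18 ] p [ 0.5733 -0.1469  0.1709] tau6 -1.466 -0.1
1.37 t 28.65 F [1.3 0.  1.1] M [-0.135 -0.099  0.086] p [ 0.5733 -0.1469  0.1709] tau6 2.031 -0.11
```

carry_out --commands '[[1,[0,0,0.1],[0,0,0.13]],[1,[0,0,0.1],[0,0,0.13]]]'

```text
time_s: 28.9
ee_pos: [0.5733, -0.1469, 0.1707]
eef_rot: [3.141, -0.0, 1.11]
force: [2.0, -1.2, -0.6]
grip_width: 0.0198
grip_force: 44.6
```

```bash
python3 m.py
```

```text
1.104 t 28.95 F [ 1.8 -1.1  0.4] M [-0.139 -0.142  0.102] p [ 0.5733 -0.147   0.1707] tau6 -1.423 0.15
1.111 t 29.0 F [ 1.2 -0.4  0.6] M [-0.115 -0.224  0.07 ] p [ 0.5733 -0.1469  0.1707] tau6 2.032 0.15
```

carry_out --commands '[[1,[0,0,0.1],[0,0,0.13]],[1,[0,0,0.1],[0,0,0.13]]]'

```text
time_s: 29.25
ee_pos: [0.5734, -0.147, 0.1705]
eef_rot: [3.141, -0.0, 0.851]
force: [2.4, -1.4, -0.1]
grip_width: 0.0198
grip_force: 44.6
```

```bash
python3 m.py
```

```text
0.845 t 29.3 F [ 1.7 -0.7 -0.4] M [-0.165 -0.266  0.15 ] p [ 0.5733 -0.147   0.1705] tau6 -1.397 0.41
0.852 t 29.35 F [ 1.7 -0.1 -0. ] M [-0.212 -0.306  0.069] p [ 0.5733 -0.1469  0.1705] tau6 2.032 0.41
```

carry_out --commands '[[1,[0,0,0.1],[0,0,0.13]],[1,[0,0,0.1],[0,0,0.13]]]'

```text
time_s: 29.6
ee_pos: [0.5733, -0.147, 0.1703]
eef_rot: [3.141, -0.0, 0.592]
force: [2.1, -1.3, 0.2]
grip_width: 0.0196
grip_force: 44.6
```

```bash
python3 m.py
```

```text
0.585 t 29.65 F [ 1.3 -0.7 -0.7] M [-0.26  -0.341  0.122] p [ 0.5733 -0.147   0.1703] tau6 -1.38 0.67
0.593 t 29.7 F [ 2.6 -1.  -0.7] M [-0.234 -0.351  0.102] p [ 0.5733 -0.147   0.1703] tau6 2.032 0.67
```

carry_out --commands '[[1,[0,0,0.1],[0,0,0.13]],[1,[0,0,0.1],[0,0,0.13]]]'

```text
time_s: 29.95
ee_pos: [0.5733, -0.1471, 0.1701]
eef_rot: [3.141, -0.0, 0.332]
force: [3.4, -1.6, -0.7]
grip_width: 0.02
grip_force: 44.6
```

```bash
python3 m.py
```

```text
0.326 t 30.0 F [ 3.4 -0.8  0.2] M [-0.344 -0.399  0.095] p [ 0.5733 -0.1471  0.1701] tau6 -1.37 0.93
0.333 t 30.05 F [ 3.3 -1.5 -1.2] M [-0.373 -0.43   0.128] p [ 0.5733 -0.147   0.1701] tau6 2.032 0.92
```

carry_out --commands '[[1,[0.5,0.4,0.1],[0,0,0.13]],[1,[0,0,0.1],[0,0,0.13]]]'

```text
time_s: 30.3
ee_pos: [0.5736, -0.1472, 0.1699]
eef_rot: [-3.142, 0.0, 0.073]
force: [1.0, -1.8, -0.2]
grip_width: 0.0194
grip_force: 44.6
```

```bash
python3 m.py
```

```text
0.066 t 30.35 F [ 1.3 -1.7  1.1] M [-0.166 -0.023  0.081] p [ 0.5736 -0.1472  0.1699] tau6 -1.364 1.19
0.073 t 30.4 F [ 0.8 -1.1 -0.5] M [-0.236  0.013  0.114] p [ 0.5736 -0.1472  0.1699] tau6 2.03 1.18
```

carry_out --commands '[[1,[0,0,0.1],[0,0,0.13]],[1,[0,0,0.1],[0,0,0.13]]]'

```text
time_s: 30.65
ee_pos: [0.5736, -0.1472, 0.1697]
eef_rot: [3.141, 0.0, -0.187]
force: [-0.3, -3.2, 0.4]
grip_width: 0.02
grip_force: 44.6
```

```bash
python3 m.py
```

```text
-0.194 t 30.7 F [ 0.3 -1.3  0.1] M [-0.256  0.07   0.187] p [ 0.5737 -0.1473  0.1697] tau6 -1.289 1.45
-0.187 t 30.75 F [-1.  -1.1 -0.4] M [-0.346  0.09   0.149] p [ 0.5736 -0.1472  0.1697] tau6 2.07 1.44
```

carry_out --commands '[[1,[0,0,0.05],[0,0,0.1]]]'

```text
time_s: 30.88
ee_pos: [0.5738, -0.1473, 0.1697]
eef_rot: [3.141, -0.0, -0.285]
force: [0.3, -1.9, 0.7]
grip_width: 0.0198
grip_force: 44.8
```

```bash
python3 m.py
```

```text
-0.291 t 30.925 F [ 0.9 -0.9  0.7] M [-0.301  0.01  -0.089] p [ 0.5738 -0.1472  0.1697] tau6 -1.423 1.55
-0.286 t 30.975 F [ 0.6 -1.8 -0.5] M [-0.317  0.027 -0.12 ] p [ 0.5738 -0.1472  0.1697] tau6 1.289 1.54
```

The torque fell to -0.1 N m, so the ratchet has given way. I'll go on 0.4 rad to seat it, without sinking further.

carry_out --commands '[[1,[0,0,0],[0,0,0.12]],[1,[0,0,0],[0,0,0.12]],[1,[0,0,0],[0,0,0.12]],[1,[0,0,0],[0,0,0]]]'

```text
time_s: 31.48
ee_pos: [0.5738, -0.1473, 0.1697]
eef_rot: [3.141, -0.0, -0.646]
force: [1.2, -3.4, -0.2]
grip_width: 0.0197
grip_force: 44.8
```

```bash
python3 m.py
```

```text
-0.645 t 31.525 F [ 0.5 -2.1  0. ] M [-0.613  0.037 -0.01 ] p [ 0.5737 -0.1473  0.1697] tau6 0.416 1.9
-0.646 t 31.575 F [ 0.2 -3.   0.6] M [-0.636  0.111 -0.076] p [ 0.5738 -0.1473  0.1697] tau6 0.045 1.9
```

carry_out --commands '[[1,[0,0,0],[0,0,0.05]],[1,[0,0,0],[0,0,0]]]'

```text
time_s: 31.82
ee_pos: [0.5738, -0.1473, 0.1697]
eef_rot: [3.141, -0.0, -0.698]
force: [0.1, -3.2, 0.6]
grip_width: 0.0197
grip_force: 44.8
```

```bash
python3 m.py
```

```text
-0.698 t 31.875 F [-0.5 -4.   0.2] M [-0.765  0.133  0.08 ] p [ 0.5737 -0.1473  0.1697] tau6 0.248 1.96
-0.699 t 31.925 F [-0.8 -4.3 -0. ] M [-0.798  0.155  0.084] p [ 0.5738 -0.1473  0.1697] tau6 0.106 1.96
```

The torque is slightly positive again, so the ratchet sits one tooth on. I'll ease the side load, open softly and rise.

carry_out --commands '[[1,[0.5,0.6,0],[0,0,0]],[1,[0,0,0],[0,0,0]]]' --squeeze 10

```text
time_s: 32.17
ee_pos: [0.5738, -0.1476, 0.1696]
eef_rot: [-3.141, 0.001, -0.701]
force: [-0.2, -1.3, 0.5]
grip_width: 0.02
grip_force: 10.0
```

carry_out --commands '[[0,[0,0,0],[0,0,0]],[0,[0,0,0],[0,0,0]],[0,[0,0,0],[0,0,0]],[0,[0,0,-20],[0,0,0]],[0,[0,0,-45],[0,0,0]],[0,[0,0,-50],[0,0,0]],[0,[-50,0,-20],[0,0,0]],[0,[-50,0,0],[0,0,0]],[0,[-50,0,0],[0,0,0]],[0,[0,0,0],[0,0,0]]]'

```text
time_s: 33.42
ee_pos: [0.458, -0.0496, 0.3058]
eef_rot: [-3.14, -0.002, -0.7]
force: [-0.2, -0.4, -0.1]
grip_width: 0.0937
grip_force: 0.0
```

```bash
python3 - <<'E'
from h import *
o=ctrl.get_obs(); print(o["time_s"],o["ee_pos"],o["force"],o["grip_width"])
look(["bridge_end","pot_handle","foot","skirt_nick","knob_grip"],2)
d=ctrl.camera("scene");t=ctrl.camera("top")
a=cv2.resize(d["img"][150:250,215:315],(400,400),interpolation=2);b=cv2.resize(t["img"][140:240,325:425],(400,400),interpolation=2)
cv2.imwrite("pics/s8.png",np.hstack([a,b]))
E
```

```text
33.425 [ 0.45796573 -0.04962558  0.30577439] [-0.16944524 -0.40162264 -0.10057363] 0.09367944322901656
bridge_end [ 0.5634 -0.07    0.1374] 4
pot_handle [ 0.7163 -0.0998  0.1046] 4
foot [ 0.5712 -0.1486  0.1516] 4
skirt_nick [ 0.5498 -0.128   0.1942] 4
knob_grip [ 0.5746 -0.1498  0.2246] 4
```

```bash
python3 - <<'E'
from h import *
for c in("scene","top"):
  for _ in range(2):
    ctrl.camera(c); print(c,[(np.round(x["at"],3).tolist(),round(x["score"],2)) for x in ctrl.place_of("bridge_end",c)])
E
```

```text
scene [([0.719, -0.102, 0.1], 0.37)]
scene [([0.719, -0.102, 0.106], 0.5)]
top []
top []
```

carry_out --commands '[[0,[-40,0,-20],[0,0,0]],[0,[-40,0,0],[0,0,0]],[0,[-40,0,0],[0,0,0]],[0,[0,0,0],[0,0,0]],[0,[0,0,0],[0,0,0]]]'

```text
time_s: 36.55
ee_pos: [0.368, 0.0263, 0.3247]
eef_rot: [-3.141, -0.0, -0.702]
force: [0.5, 0.6, -0.4]
grip_width: 0.0939
grip_force: 0.0
```

```bash
python3 - <<'E'
from h import *
for c in("scene","top"):
  for _ in range(2):
    ctrl.camera(c)
    for t in("bridge_end","foot","pot_handle"): print(c,t,[(np.round(x["at"],3).tolist(),round(x["score"],2)) for x in ctrl.place_of(t,c)][:2])
m=ctrl.outline_of("bridge","top")
if m: 
    y,x=np.nonzero(m[0]["region"]); u,s,v=np.linalg.svd(np.c_[x,y]-[x.mean(),y.mean()],full_matrices=False); print(m[0]["score"],len(x),np.degrees(np.arctan2(-v[0,0],-v[0,1]))%180)
E
```

```text
scene bridge_end [([0.538, -0.04, 0.174], 0.83), ([0.586, -0.456, -0.001], 0.39)]
scene foot [([0.573, -0.151, 0.156], 0.65)]
scene pot_handle [([0.718, -0.104, 0.1], 0.96)]
scene bridge_end [([0.54, -0.036, 0.172], 0.9), ([0.357, -0.387, -0.004], 0.42)]
scene foot [([0.573, -0.148, 0.156], 0.72)]
scene pot_handle [([0.715, -0.103, 0.104], 0.62)]
top bridge_end [([0.538, -0.039, 0.175], 0.71)]
top foot [([0.571, -0.146, 0.147], 0.66)]
top pot_handle [([0.718, -0.099, 0.102], 0.84)]
top bridge_end [([0.538, -0.04, 0.175], 0.9), ([0.353, -0.387, 0.002], 0.64)]
top foot [([0.572, -0.151, 0.147], 0.9), ([0.7, -0.009, 0.001], 0.23)]
top pot_handle [([0.716, -0.103, 0.102], 0.79), ([0.574, -0.148, 0.004], 0.35)]
0.9 1037 107.03713661987526
```

The bridge is home at 107°, the cooker has not moved, and the arm is clear.

```bash
python3 -c "
from station import ctrl; print(ctrl.hand_in())"
```

```text
the job is handed in; nothing more can be done
None
```

I swung the bridge home against its stops, screwed the knob down to the first ratchet click (read from wrist torque), released it with the cooker unmoved, and handed the job in; the hand-in returned no verdict.

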